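Hold the bulldog clip open over the route card

TASK

Squeeze open the big steel bulldog clip that is parked on the rim of the blue stationery caddy, lift it off, and bring its open jaws down over the middle of the top edge of the upright route card, square to it, one jaw on each side and reaching about 2 cm below the edge. Finish while still holding it there squeezed wide open, with neither jaw touching the card and the clip not resting on it, so that a driver can slip the day's sheet in beside the card. Do not shift the caddy, the card stand, the calculator, the mug or the stapler.

Things in the scene. Friction and masses are not known exactly. Their poses are not given: they have to be found in the camera images.
- clip_grip (a point): Big bright steel bulldog clip, ears up, 66 mm wide, 94 mm tall, 80 g. This point: midway between its ears, 4 mm below their rolled ends, 38 mm above the pivot. x: across ears and jaws (the way to squeeze); y: along jaws, pivot and bitten rim; z: up. Parked, the ears are 60 mm over the outsides at their ends (33 mm long along y), narrowing to 21 mm near the pivot.
- clip: The same clip; origin midway along its pivot (spring barrel, radius 6.5 mm), same axes. Squeezing the ear ends together opens the jaws: 5 N to start, 10 N at wide open; grip with 20 N or more. Wide open, the ear ends are 26 mm over the outsides and 49 mm above the pivot (parked 42 mm), so the pivot sinks 7 mm between fingers that do not slip.
- lip_a (a point): Inner face of the rolled lip (bar 6 mm thick, 66 mm long) of the jaw on the clip's -x side, at mid length; 46 mm below the pivot when parked, 41 mm when wide open, the clear gap between the two lips then being 36 mm. Either jaw may go on either side of the card.
- lip_b (a point): The same on the clip's +x side.
- clip_jaw_a (a joint): How far jaw a has swung open from its parked position, rad: 0 = parked on the 4 mm rim, 0.36 = wide open (stop). Jaw b always swings by the same amount the other way.
- caddy: Blue open stationery box, loose, 0.7 kg, 110 mm (x) by 170 mm (y) by 80 mm tall, walls 4 mm; origin under its centre. Markers, glue stick and note block stand in its rear (+x) half, up to 107 mm high; the front half is empty. The clip bites the rim of the long wall at x = -53 mm, within 35 mm of its middle, lips 18 mm below the rim, pivot 28 mm above it.
- card_top (a point): Middle of the top edge of the route card: a stiff white panel 5 mm thick (own x), 180 mm wide (own y), with a green band and a grid on both faces, standing upright in a grey base. The top edge is 150 mm above the desk. Own x is square to the card's faces, own y runs along the edge, z up.
- card_stand: Card and base as one loose piece, about 0.9 kg; base 85 mm (own x) by 190 mm (own y) by 22 mm tall; origin under its centre; axes as for card_top.
- calculator: Black desk calculator, 150 by 78 by 17 mm, lying flat; origin under its centre; leave alone.
- mug: White mug, 80 mm across, 90 mm tall; origin under its centre; leave alone.
- stapler: Red stapler, 135 by 36 by 55 mm; origin under its centre; leave alone.
Mind the look-alikes: they are no part of the job. Leave any purple look-alike of the clip alone.

How it is judged (in metres and radians):
On the way:
1. the clip is squeezed open and lifted off the caddy's rim (value of joint clip_jaw_a above 0.15 rad and height (world z) of clip above 0.15 m and contact force between clip and caddy below 0.2 N), for 0.2 s.
At the end, for the whole second after the job is handed in: Clip at rest in the fingers (over 2 N), upright and square within 0.25 rad, each jaw open over 0.2 rad, lips 10 mm or more below the card edge, one each side, 3 mm clear, within 30 mm of its middle, touching neither stand nor caddy (0.3 N); both within 20 mm of their start, card upright (value of joint clip_jaw_a above 0.2 rad and ((x of lip_a in the frame of card_top below -0.0055 m and x of lip_b in the frame of card_top above 0.0055 m) or (x of lip_b in the frame of card_top below -0.0055 m and x of lip_a in the frame of card_top above 0.0055 m)) and z of each of lip_a, lip_b in the frame of card_top below -0.01 m and y of clip_grip in the frame of card_top between -0.03 and 0.03 m and angle between the y axis of clip_grip and the y axis of card_top, either way round below 0.25 rad and angle between clip_grip's own z axis and vertical below 0.25 rad and contact force between the fingers and clip above 2 N and contact force between clip and card_stand below 0.3 N and contact force between clip and caddy below 0.3 N and linear speed of clip below 0.03 m/s and distance of each of caddy, card_stand from where it was at the start of the episode below 0.02 m and angle between card_stand's own z axis and vertical below 0.1 rad); the arm keeps its last pose, push and grip.
It fails at once if the caddy is shifted by more than 20 mm (distance of caddy from where it was at the start of the episode above 0.02 m).
It fails at once if the card stand is shifted by more than 20 mm or tipped (distance of card_stand from where it was at the start of the episode above 0.02 m or angle between card_stand's own z axis and vertical above 0.2 rad).
It fails at once if the calculator, mug or stapler is shifted by more than 20 mm (distance of any of calculator, mug, stapler from where it was at the start of the episode above 0.02 m).
It also fails if it takes over 38 s, if anything falls off the work surface, if the arm or the gripper's body presses on something with over 40 N, if the wrist force passes 120 N, or if a joint passes its speed limit or range.

ROBOT

A 6-joint arm with a two-finger parallel gripper is mounted at the origin on the work surface. World frame = base frame: x ahead of the robot, y to its left, z up, the work surface at z = 0. Lengths are in m, angles in degrees, forces in N, time in s.
With the tool pointing down it reaches from about 0.325 to 0.85 m from the base axis. Payload 15.5 kg.
Tool frame: the origin (TCP) lies midway between the tips of the shut fingers; the grasp point (between the pads) lies 19 mm behind it; y points along the fingers, x is the direction in which the jaws open and shut, and the axes are right-handed (so a half turn about y gives the same grasp; the last joint's range is limited). The gripper opens to 91 mm and grips with 3 to 60 N. Pads are 32 mm wide; open, the fingers measure 118 mm over their backs; the gripper's body (76 mm by 178 mm) begins 60 mm behind the grasp point.
Start: joints at [-68.841, 28.281, 77.091, -0, 74.628, -5.472], TCP at [0.28, -0.559, 0.214] pointing down, gripper open.
Joint ranges: [-166.48, 166.48], [-47.26, 123.95], [12.59, 153.08], [-70.14, 250.14], [6.76, 159.57], [-176.63, 176.63]. Speed limits (degrees/s): [108.29, 108.29, 147.25, 172.46, 172.46, 172.46].

INTERFACE

Orientations are given as a 3x3 rotation matrix whose columns are the frame's x, y, z axes.
In Python, from bench import ctrl gives the robot as it stands. The module is installed in compiled form; this text tells all that it offers. Calls block until the motion is done:
- ctrl.goto(position, orientation): joint-space move of the TCP to a pose.
- ctrl.move_l(position, vel=0.15, ori=None, contact_N=None): straight line of the TCP; ori=None keeps the orientation; vel is the mean speed in m/s. With contact_N (N) it stops when the force on the tool has changed by that much, and returns True; else False.
- ctrl.movej(angles): joint-space move.
- ctrl.command_gripper(opening): opening from 0.0 (shut) to 1.0 (fully open); the grip force is fixed at half the most; returns when the fingers have stopped.
- ctrl.sleep(seconds).
- ctrl.ik(position, orientation): joint angles nearest the present ones, or None.
- ctrl.read_camera(name): name is "scene" or "top" or "wrist"; returns the picture (384x512x3 uint8, blue, green, red); there is no depth.
- ctrl.camera_params(name): a dict with "fx", "fy", "cx", "cy" (pixels), "D" ([k1, k2, p1, p2, k3] as OpenCV has them; the pictures are not rectified), "pose" (4x4, takes a point from camera to world coordinates); the wrist camera has in their place "T_tool_cam" (4x4, takes a point from camera to tool coordinates, whose origin is the TCP and whose axes are the tool frame's). Camera axes: x right, y up, looking along -z (the intrinsics and any distortion apply to the point x, -y, -z); pixel columns grow to the right and rows downward; lengths in m; the calibration is good to about 2 mm. A picture is of the moment at which its call begins: read the wrist's pose just before it. camera_params takes no time and is no camera call.
A pose or a line that the arm cannot do raises ctrl.MotionError and nothing moves.
- ctrl.sign_off(): hands the job in, once; it reports no verdict.
Readings, each from a call of its own:
- ctrl.current_t(): time.
- ctrl.current_q(): joint angles.
- ctrl.current_dq(): joint speeds.
- ctrl.current_effort(): joint torques, N m.
- ctrl.current_tool_pos(): TCP position.
- ctrl.current_eef_rot(): TCP orientation.
- ctrl.current_contact_force(): force on the tool from outside, world axes, zero at the start.
- ctrl.current_wrist_torque(): the same for the moment, N m.
- ctrl.current_grip_width(): opening from 0.0 (shut) to 1.0 (fully open).
Only numpy, scipy, OpenCV 4.12 (cv2) and the standard library are available. Lean on these libraries where they do the work, as an engineer would, in place of code of your own. Each camera call takes 0.05 s, during which the arm holds its last target.

## Working session

There is one attempt and no reset: what is moved stays moved. The work goes in short steps, each a Python script; the robot and the scene stay as the last script left them, time stands still between calls to the robot, and variables do not carry over. Pictures are saved under pics/ and viewed, and the job is handed in when it is done.

```bash
mkdir -p pics; python3 - <<'E'
from bench import ctrl
import cv2
for n in("scene","top","wrist"):
    p=ctrl.current_tool_pos();im=ctrl.read_camera(n);cv2.imwrite(f"pics/{n}0.png",im)
    c=ctrl.camera_params(n);print(n,{k:(v.round(4).tolist() if hasattr(v,'round') and hasattr(v,'tolist') else v) for k,v in c.items()})
print(ctrl.current_t(),p,ctrl.current_eef_rot(),ctrl.current_grip_width())
E
```

```text
scene {'fx': 346.90863380956455, 'fy': 346.90863380956455, 'cx': 257.65721910523115, 'cy': 184.67478086179057, 'D': [0.0078, 0.0, 0.0, 0.0, 0.0], 'pose': [[-0.1156, -0.5482, 0.8283, 1.2302], [0.993, -0.0444, 0.1092, 0.0806], [-0.0231, 0.8352, 0.5495, 0.5728], [0.0, 0.0, 0.0, 1.0]]}
top {'fx': 387.43067970804685, 'fy': 387.43067970804685, 'cx': 251.51475027351134, 'cy': 194.0089223561425, 'D': [-0.1248, 0.0, 0.0, 0.0, 0.0], 'pose': [[0.0185, 0.9916, -0.128, 0.4422], [-0.9998, 0.0168, -0.0145, 0.0117], [-0.0123, 0.1282, 0.9917, 0.9721], [0.0, 0.0, 0.0, 1.0]]}
wrist {'fx': 327.02966498362724, 'fy': 327.02966498362724, 'cx': 253.09513756444653, 'cy': 187.99139334086638, 'D': [-0.0924, 0.0, 0.0, 0.0, 0.0], 'T_tool_cam': [[1.0, -0.0007, -0.0001, 0.0001], [0.0001, 0.2852, -0.9585, -0.1703], [0.0007, 0.9585, 0.2852, 0.0811], [0.0, 0.0, 0.0, 1.0]]}
0.15 [ 0.28003724 -0.55838149  0.21338519] [[ 4.48239235e-01 -3.24556169e-04  8.93913577e-01]
 [-8.93913212e-01  8.10500851e-04  4.48239347e-01]
 [-8.69996560e-04 -9.99999619e-01  7.31732340e-05]] 1.0007920322822377
```

View pics/scene0.png

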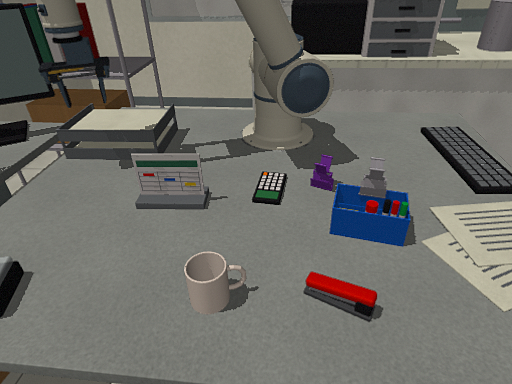

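View pics/top0.png

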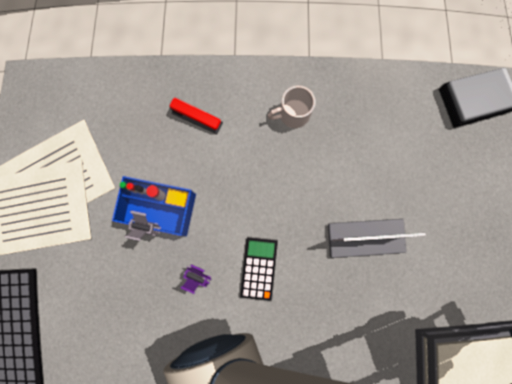

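View pics/wrist0.png

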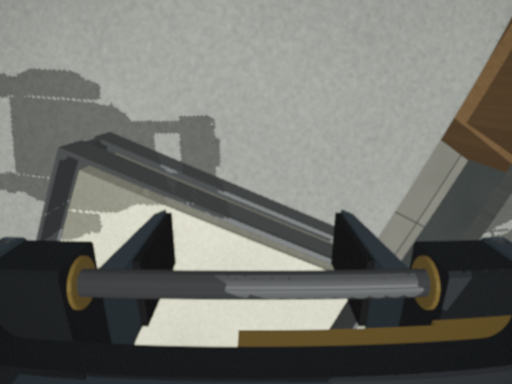

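The top picture shows the steel clip at about (140,226) on the caddy's robot-side rim. The caddy spans (113-195, 178-238) and the card's top edge runs (345,240)-(425,235). There are two clip candidates: the grey steel one on the blue rim at (140,226), and a purple look-alike at (195,278). The steel one on the rim fits the description. I'll confirm it with enlarged crops.

```bash
python3 - <<'E'
import cv2,numpy as np
t=cv2.imread("pics/top0.png");s=cv2.imread("pics/scene0.png")
a=cv2.resize(t[170:300,100:230],(390,390),interpolation=cv2.INTER_CUBIC)
b=cv2.resize(s[140:250,310:420],(390,390),interpolation=cv2.INTER_CUBIC)
cv2.imwrite("pics/crop1.png",np.hstack([a,b]))
cv2.imwrite("pics/crop2.png",cv2.resize(t[205:270,315:435],None,fx=6,fy=6,interpolation=cv2.INTER_CUBIC))
E
cat > h.py <<'E'
import numpy as np,cv2
from bench import ctrl
def setup(n,Ttool=None):
    c=ctrl.camera_params(n)
    K=np.array([[c['fx'],0,c['cx']],[0,c['fy'],c['cy']],[0,0,1]])
    T=np.array(c['pose']) if 'pose' in c else Ttool@np.array(c['T_tool_cam'])
    return K,np.array(c['D']),T
def tool():
    T=np.eye(4);T[:3,:3]=ctrl.current_eef_rot();T[:3,3]=ctrl.current_tool_pos();return T
def ray(cam,uv):
    K,D,T=cam
    u=cv2.undistortPoints(np.array([[uv]],float),K,D)[0,0]
    return T[:3,3],T[:3,:3]@np.array([u[0],-u[1],-1])
def atz(cam,uv,z):
    o,d=ray(cam,uv);return o+d*(z-o[2])/d[2]
def proj(cam,P):
    K,D,T=cam
    P=np.atleast_2d(P);q=(P-T[:3,3])@T[:3,:3];q=q*[1,-1,-1]
    return cv2.projectPoints(q,np.zeros(3),np.zeros(3),K,D)[0][:,0]
def tri(obs):
    A=np.zeros((3,3));b=np.zeros(3);L=[]
    for cam,uv in obs:
        o,d=ray(cam,uv);d=d/np.linalg.norm(d);M=np.eye(3)-np.outer(d,d);A+=M;b+=M@o;L.append((M,o))
    p=np.linalg.solve(A,b);return p,[np.linalg.norm(M@(p-o)) for M,o in L]
E
```

```text
(no output)
```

View pics/crop1.png

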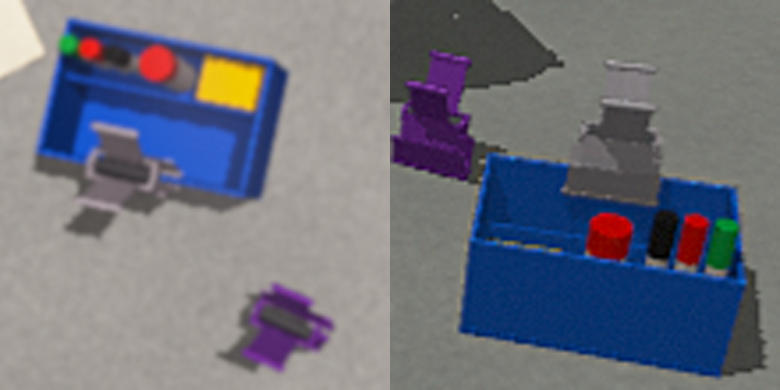

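View pics/crop2.png

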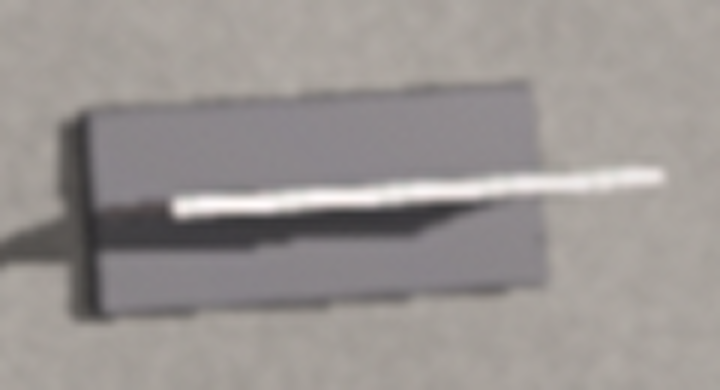

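The crop confirms the target: the bright steel clip bites the blue rim near (140,226). Its rear ear end is near (138,213) and its front ear end near (135,238). The purple one stands apart on the desk.

```bash
python3 - <<'E'
from h import *
t=setup("top");s=setup("scene")
f=lambda c:(c[0]/3+100,c[1]/3+170)
L=[atz(t,f(c),.08) for c in[(37,156),(263,199),(68,19),(288,62)]]
for p in L:print(p.round(4))
print("len",[np.linalg.norm(L[i]-L[j]).round(4) for i,j in[(0,1),(2,3),(0,2),(1,3)]])
d=L[1]-L[0];print("yaw wall",np.degrees(np.arctan2(d[1],d[0])))
d=L[3]-L[2];print("yaw wall",np.degrees(np.arctan2(d[1],d[0])))
e=[atz(t,f(c),.15) for c in[(92,126),(135,133),(80,203),(122,210)]]
for p in e:print("ear",p.round(4))
print(np.mean(e,0).round(4), np.linalg.norm(e[0]-e[1]))
g=lambda c:(c[0]/6+315,c[1]/6+205)
a,b=[atz(t,g(c),.15) for c in[(173,208),(664,176)]]
d=b-a
print("card",a,b,np.linalg.norm(d),(a+b)/2,np.degrees(np.arctan2(d[1],d[0])))
# scene ear ends: crop (x/390*110+310, y*110/390+140)
k=110/390
for c in[(605,104),(655,104),(608,66),(655,70)]:
    print("sc",atz(s,((c[0]-390)*k+310,c[1]*k+140),.15).round(4))
E
```

```text
[0.4855 0.3508 0.08  ]
[0.4565 0.1702 0.08  ]
[0.5946 0.3322 0.08  ]
[0.563  0.1545 0.08  ]
len [np.float64(0.1829), np.float64(0.1805), np.float64(0.1107), np.float64(0.1077)]
yaw wall -99.113732105639
yaw wall -100.06858410606522
ear [0.5047 0.2844 0.15  ]
ear [0.5003 0.2524 0.15  ]
ear [0.4492 0.2903 0.15  ]
ear [0.445  0.2592 0.15  ]
[0.4748 0.2716 0.15  ] 0.03231089771039115
card [ 0.45402778 -0.17378061  0.15      ] [ 0.46688377 -0.35392812  0.15      ] 0.1806056512406935 [ 0.46045577 -0.26385436  0.15      ] -85.91808051537782
sc [0.5065 0.2529 0.15  ]
sc [0.5041 0.2853 0.15  ]
sc [0.4542 0.2628 0.15  ]
sc [0.4576 0.2937 0.15  ]
```

```bash
cat >> h.py <<'E'
def ori(deg):
    c,s=np.cos(np.radians(deg)),np.sin(np.radians(deg))
    return np.array([[c,0,-s],[s,0,c],[0,-1,0]])
def snap(name,tag):
    T=tool();im=ctrl.read_camera(name);cv2.imwrite(f"pics/{tag}.png",im);np.save(f"pics/{tag}.npy",T);return im
E
python3 - <<'E'
from h import *
for (p,a,tag) in[((.4605,-.2639,.32),4.1,"wcard"),((.4748,.2716,.29),-9.5,"wclip")]:
    R=ori(a);p=np.array(p)-R[:,2]*.035
    ctrl.goto(p,R);ctrl.sleep(.1);snap("wrist",tag)
    print(ctrl.current_t(),ctrl.current_tool_pos(),ctrl.current_q())
E
```

```text
1.5667 [ 0.46253959 -0.299657    0.31950032] [-3.91417204e+01  1.72440208e+01  7.82886682e+01 -5.91490091e-03
  8.45100722e+01 -4.31221205e+01]
3.6583 [0.46937398 0.23650233 0.29004886] [ 2.02339107e+01  1.61754251e+01  8.44993754e+01 -4.50738909e-03
  7.93189040e+01  2.97888172e+01]
```

View pics/wcard.png

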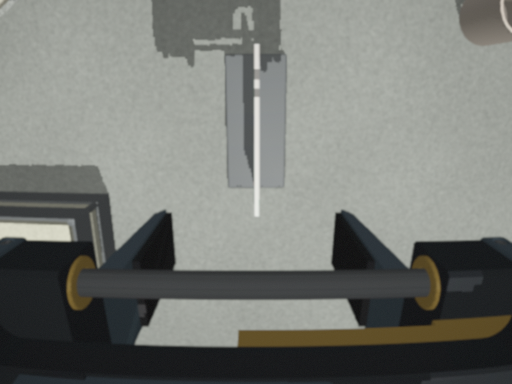

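View pics/wclip.png

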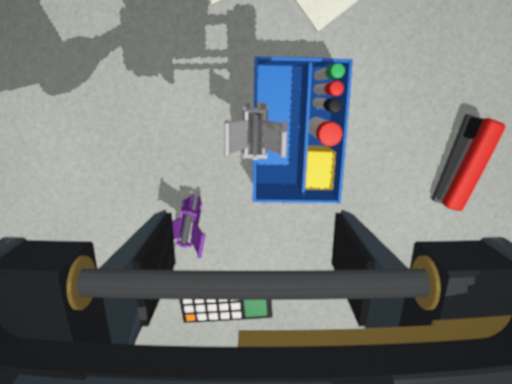

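The card edge is upright at column 257, rows 44-216. The steel clip's ears are at about (229,138) and (284,138) on the blue rim, and the purple one is at (190,225). I'll enlarge both to measure.

```bash
python3 - <<'E'
import cv2,numpy as np
w=cv2.imread("pics/wclip.png");c=cv2.imread("pics/wcard.png")
a=cv2.resize(w[90:180,210:310],None,fx=6,fy=6,interpolation=cv2.INTER_CUBIC)
b=cv2.resize(c[30:230,235:280],None,fx=2.7,fy=2.7,interpolation=cv2.INTER_CUBIC)
b=cv2.copyMakeBorder(b,0,a.shape[0]-b.shape[0],0,0,cv2.BORDER_CONSTANT) 
cv2.imwrite("pics/crop3.png",np.hstack([a,b]))
# card edge column at subpixel
g=c.min(axis=2).astype(int)
for r in (50,100,120,150,180,210):
    row=g[r,245:270]; i=np.where(row>190)[0]+245; print(r,i.min() if len(i) else None,i.max() if len(i) else None)
E
```

```text
50 255 258
100 255 258
120 255 258
150 255 259
180 255 259
210 254 259
```

View pics/crop3.png

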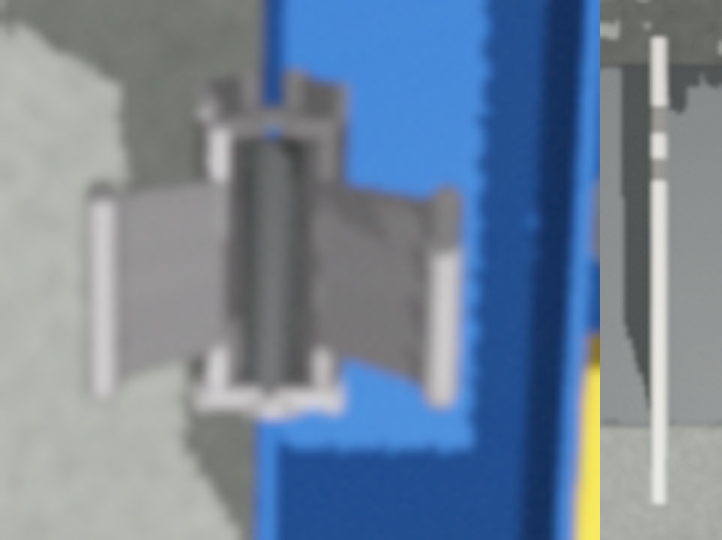

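```bash
python3 - <<'E'
from h import *
w=setup("wrist",np.load("pics/wclip.npy"));c=setup("wrist",np.load("pics/wcard.npy"));t=setup("top");s=setup("scene")
f=lambda q:(q[0]/6+210-.4,q[1]/6+90-.4)
E=[atz(w,f(q),.148) for q in[(105,187),(102,400),(446,190),(441,407)]]
for p in E:print("ear",p.round(4))
for i,j in((0,1),(2,3)):
    d=E[i]-E[j];print(np.linalg.norm(d),np.degrees(np.arctan2(d[1],d[0]))-90)
d=(E[2]+E[3]-E[0]-E[1])/2;print("mean",np.mean(E,0),"sep",np.linalg.norm(d),np.degrees(np.arctan2(d[1],d[0])))
a=atz(c,(256.7,43.5),.15);b=atz(c,(256.9,216),.15);d=a-b
print("card",a,b,(a+b)/2,np.linalg.norm(d),np.degrees(np.arctan2(d[1],d[0]))-90)
g=lambda q:(q[0]/6+315,q[1]/6+205)
for z,uvw,uvt in((.15,(256.7,43.5),g((173,208))),(.15,(256.9,216),g((664,176)))):print("tri",tri([(c,uvw),(t,uvt)]))
ft=lambda q:(q[0]/3+100,q[1]/3+170)
k=110/390
fs=lambda q:((q[0]-390)*k+310,q[1]*k+140)
for a,b,c_ in(((105,187),(80,203),(655,70)),((102,400),(122,210),(608,66)),((446,190),(92,126),(655,104)),((441,407),(135,133),(605,104))):
    print("tri",tri([(w,f(a)),(t,ft(b)),(s,fs(c_))]))
# rim line
for q in((272,470),(268,30)):print("rim",atz(w,f(q),.08))
E
```

```text
ear [0.4544 0.2938 0.148 ]
ear [0.4476 0.2605 0.148 ]
ear [0.5072 0.2845 0.148 ]
ear [0.5015 0.2503 0.148 ]
0.03405724800013497 -11.507058710413546
0.03472635020084319 -9.460876671365128
mean [0.47768974 0.27228269 0.148     ] sep 0.05422307942005649 -10.35746587319779
card [ 0.45717266 -0.17299498  0.15      ] [ 0.47043559 -0.35186839  0.15      ] [ 0.46380412 -0.26243169  0.15      ] 0.17936444062331222 4.240552306637056
tri (array([ 0.45558773, -0.17330763,  0.15181534]), [np.float64(0.001587224405822228), np.float64(0.0015872244058220616)])
tri (array([ 0.4669599 , -0.33217678,  0.19961597]), [np.float64(0.0015857088097511397), np.float64(0.0015857088097510797)])
tri (array([0.45171536, 0.29363327, 0.14595306]), [np.float64(0.0025030302272447107), np.float64(0.0030997803547692993), np.float64(0.0018844628439657666)])
tri (array([0.44650521, 0.26170633, 0.14593703]), [np.float64(0.0018211893865608458), np.float64(0.0018946198649302617), np.float64(0.0027990277151592998)])
tri (array([0.50578797, 0.28459842, 0.15082578]), [np.float64(0.0012263995694519923), np.float64(0.0012608259641855453), np.float64(0.00025544714909155096)])
tri (array([0.50130826, 0.25243393, 0.14788296]), [np.float64(0.0021378877427444304), np.float64(0.001012167351556166), np.float64(0.0017936067467000001)])
rim [0.47056508 0.22887687 0.08      ]
rim [0.48372572 0.31264244 0.08      ]
```

```bash
python3 - <<'E'
from h import *
R=ori(-9.5)
ctrl.goto([.4768,.272,.22],R)
print(ctrl.move_l([.4768,.272,.127],vel=.12,contact_N=8))
ctrl.sleep(.1);snap("wrist","w2");snap("scene","s2")
print(ctrl.current_t(),ctrl.current_tool_pos(),ctrl.current_contact_force())
E
```

```text
False
5.1917 [0.47715721 0.27213667 0.12766404] [ 0.49671104  0.75983493 -0.74346334]
```

View pics/w2.png

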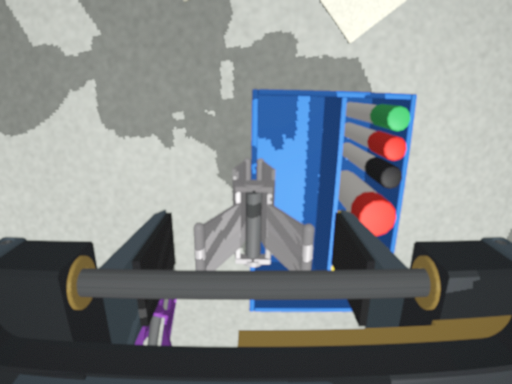

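View pics/s2.png

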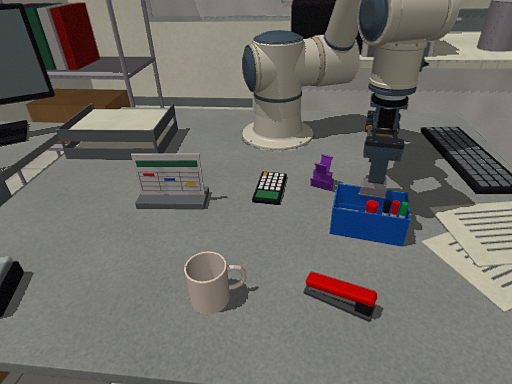

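The ears at columns 200 and 308 (mid 254) are centred between the fingers, which are at 172 and 335 (mid 253.5). Squeezing now.

```bash
python3 - <<'E'
from h import *
w=setup("wrist",np.load("pics/w2.npy"));R=ori(-9.5)
for sx in(-.027,.027):
  for sz in(-.0165,.0165): print(proj(w,np.array([.4768,.272,.148])+R[:,0]*sx+R[:,2]*sz))
ctrl.command_gripper(0.0);ctrl.sleep(.2)
print(ctrl.current_t(),ctrl.current_grip_width()*91,ctrl.current_contact_force());snap("wrist","w3");snap("top","t3")
E
```

```text
[[200.70398038 283.62460111]]
[[197.36228471 226.33766482]]
[[302.44919266 283.67184423]]
[[305.6891366  226.38894488]]
6.4167 24.451349906908 [ 0.09508723 -0.3058993  -0.54607174]
```

View pics/w3.png

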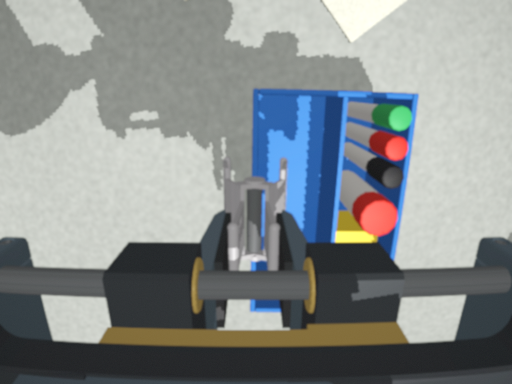

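View pics/t3.png

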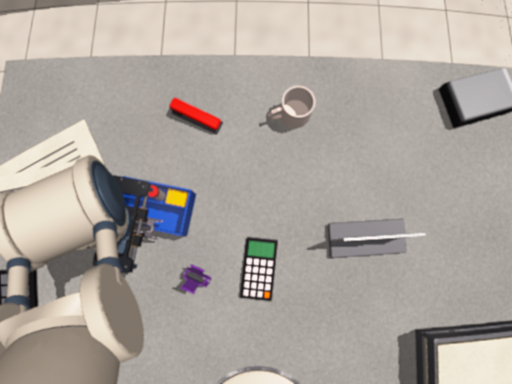

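```bash
python3 - <<'E'
from h import *
p=ctrl.current_tool_pos()
ctrl.move_l([p[0],p[1],.20],vel=.06)
print(ctrl.current_t(),ctrl.current_grip_width()*91,ctrl.current_contact_force())
ctrl.move_l([p[0],p[1],.285],vel=.12)
ctrl.sleep(.1);snap("wrist","w4");snap("scene","s4")
print(ctrl.current_t(),ctrl.current_grip_width()*91,ctrl.current_contact_force(),ctrl.current_tool_pos())
E
```

```text
7.8833 24.772987518036345 [ 0.14075374 -0.66372393 -0.19505356]
8.9417 24.743726906167826 [ 0.45913009 -0.83274507 -0.91284229] [0.47651305 0.27187081 0.28431603]
```

View pics/w4.png

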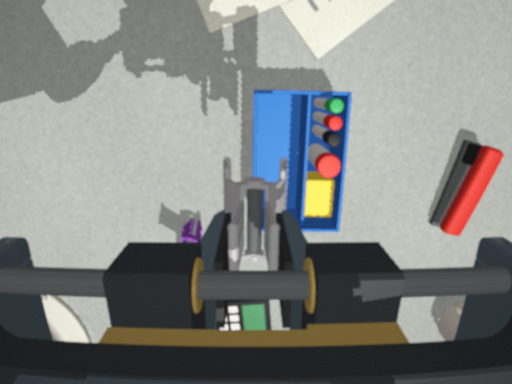

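View pics/s4.png

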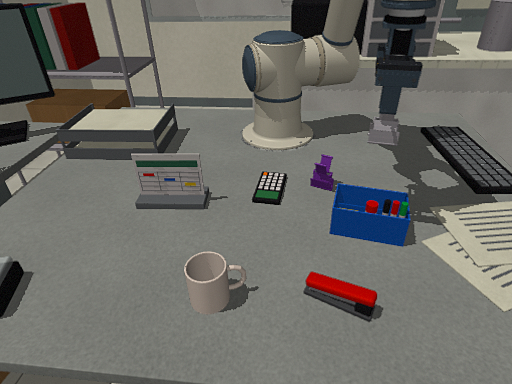

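The clip is off the rim and held open, with jaw ends at about (227,165) and (284,165) in the wrist view. The caddy hasn't moved. Next I carry it to above the card.

```bash
python3 - <<'E'
from h import *
ctrl.move_l([.463,-.2628,.285],vel=.2,ori=ori(4.2))
ctrl.move_l([.463,-.2628,.24],vel=.08)
ctrl.sleep(.2);snap("wrist","w5");snap("scene","s5");snap("top","t5")
print(ctrl.current_t(),ctrl.current_grip_width()*91,ctrl.current_contact_force(),ctrl.current_tool_pos())
s=cv2.imread("pics/s5.png");t=cv2.imread("pics/t5.png");w=cv2.imread("pics/w5.png")
cv2.imwrite("pics/c5.png",np.hstack([cv2.resize(s[90:220,110:240],(390,390),interpolation=2),cv2.resize(t[190:290,320:420],(390,390),interpolation=2)]))
cv2.imwrite("pics/c5w.png",cv2.resize(w[60:300,160:350],None,fx=2.5,fy=2.5,interpolation=2))
E
```

```text
12.825 24.564853688242486 [-0.38981294  0.46139923 -0.92889221] [ 0.46309261 -0.26286359  0.24025029]
```

View pics/c5w.png

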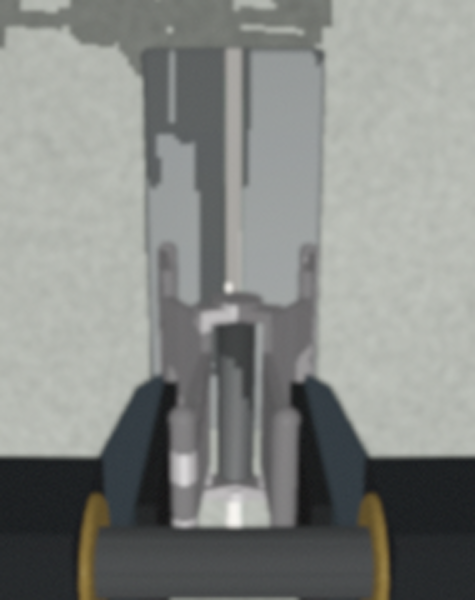

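View pics/c5.png

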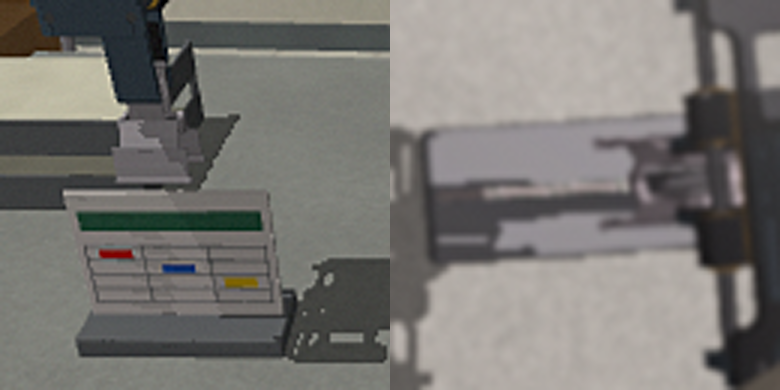

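```bash
python3 - <<'E'
from h import *
s=setup("scene");R=ori(4.2);w=setup("wrist",np.load("pics/w5.npy"))
cr=lambda q:((q-[110,90])*3).round(1).ravel()
p=np.array([.463,-.2628,.24])
for sz in(-.033,.033):print("lip far-side b",cr(proj(s,p+R[:,0]*.021+R[:,2]*sz+[0,0,-.070])))
c=np.array([.463,-.2628,.15])
for sz in(-.09,.09):print("card",cr(proj(s,c+R[:,2]*sz)),((proj(w,c+R[:,2]*sz)-[160,60])*2.5).round(1))
for sx in(-.0205,.0205):print("lipend w",((proj(w,p+R[:,2]*.033+R[:,0]*sx+[0,0,-.067])-[160,60])*2.5).round(1))
E
```

```text
lip far-side b [114.7 179.7]
lip far-side b [192.  179.7]
card [ 62.2 188.9] [[231.2 562.2]]
card [266.6 188.9] [[231.3  47.4]]
lipend w [[161.8 245.1]]
lipend w [[300.5 245.2]]
```

Predicted and seen pixels agree to about 4 mm or better. Lip height and yaw match, and the clip sits about 1 mm too far in +x and about 4 mm short in y. I'll correct both and lower.

```bash
python3 - <<'E'
from h import *
ctrl.move_l([.4619,-.2595,.235],vel=.03)
print(ctrl.move_l([.4619,-.2595,.197],vel=.03,contact_N=4))
ctrl.sleep(.3);snap("wrist","w6");snap("scene","s6");snap("top","t6")
print(ctrl.current_t(),ctrl.current_grip_width()*91,ctrl.current_contact_force(),ctrl.current_tool_pos())
s=cv2.imread("pics/s6.png");t=cv2.imread("pics/t6.png");w=cv2.imread("pics/w6.png")
cv2.imwrite("pics/c6.png",np.hstack([cv2.resize(s[90:220,110:240],(390,390),interpolation=2),cv2.resize(t[190:290,320:420],(390,390),interpolation=2)]))
cv2.imwrite("pics/c6w.png",cv2.resize(w[60:300,160:350],None,fx=2.5,fy=2.5,interpolation=2))
c=setup("scene");R=ori(4.2);p=np.array([.4625,-.2605,.197])
cr=lambda q:((q-[110,90])*3).round(1).ravel()
for sz in(-.033,.033):print("lip bottom scene",cr(proj(c,p+R[:,0]*.021+R[:,2]*sz+[0,0,-.070])))
E
```

```text
False
15.0417 24.7987460271464 [-0.49644173 -0.50406906 -1.05409746] [ 0.46190627 -0.25952632  0.19703651]
lip bottom scene [127.2 223.7]
lip bottom scene [202.5 223.9]
```

View pics/c6w.png

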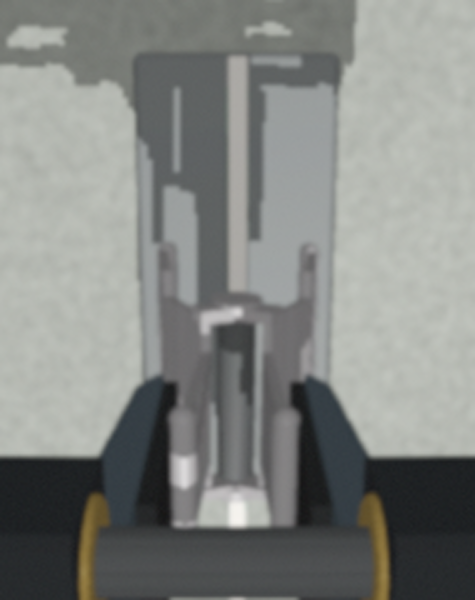

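View pics/c6.png

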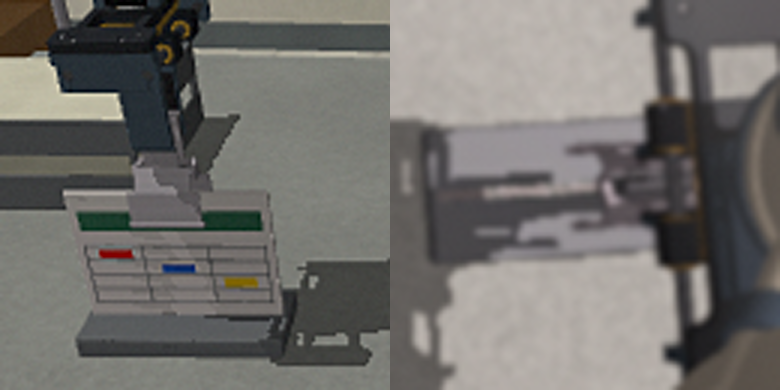

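The jaws straddle the card evenly: the card line is at crop column 237 and the jaw ends at 168 and 307 (mid 237.5). In the scene crop the clip (128-203) is centred on the card (65-270). The lip bottom at row ~225 matches the prediction for 2 cm below the edge. The card stand is where it was, so I'm handing in.

```bash
python3 - <<'E'
from h import *
print(abs(ctrl.current_dq()).max(),ctrl.current_grip_width()*91,ctrl.current_contact_force())
ctrl.sign_off();print(ctrl.current_t())
E
```

```text
0.09336027848751922 24.7987460271464 [-0.49644173 -0.50406906 -1.05409746]
the job is handed in; nothing more can be done
the job is handed in; nothing more can be done
```

I squeezed the steel bulldog clip open on the caddy rim, lifted it off and carried it over to the route card. I then lowered its open jaws over the middle of the card's top edge and handed the job in at about 15 s. No verdict was reported.

My last checks before handing in:
- **Grip:** the fingers were 24.8 mm apart. Wide open is stated as 26 mm over the ear ends, so this reads as fully open, and it held steady throughout.
- **Position:** the card sat within about 1 mm of midway between the jaws, and within a few mm of the middle along the edge. The lips appeared about 20 mm below the edge.
- **Contact:** the force reading did not jump during the descent, and stayed at about 1 N, as it was before lowering. The clip therefore did not appear to touch the card.
- **Other objects:** the caddy and card stand looked unmoved in the pictures. In the pictures I viewed, the calculator, mug, stapler and purple clip showed no shift either.

One disagreement: the top and wrist cameras differed by about 3 mm on the card's position, and the wrist view just above the card settled it. I took no separate measurement of the joint angle or the clearances beyond these pictures.

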